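Spray the plaster head with sealer on the modelling wheel

TASK

Lift the small plaster capital out of the gap between the spray canister and the modelling wheel and set it down gently, upright, on the pale ware board; also turn the wheel by its red crank peg until the head looks straight at the canister's nozzle and the wheel clicks into its notch. Only when both are done, press the yellow nozzle cap all the way down, hold it there for a moment and let it come up again. Do not touch the plaster head, and leave everything else on the table where it stands.

Things in the scene. Friction and masses are not known exactly. Their poses are not given: they have to be found in the camera images.
- station: Fixed spraying station: plywood base plate 8 mm thick carrying wheel and canister. Origin on the wheel's axis at table height, z up. The blue canister (66 mm across, clamped) has its axis at (0, -315) mm, nozzle pointing along +y at the wheel. Plate: 180 mm wide (x) from y = -250 to +120 mm, 120 mm wide on to y = -375. A 60 mm high notch block stands at x = 82 to 143 mm, y = -21 to 21.
- wheel (a joint): Turn of the modelling wheel (steel disc 200 mm across, top at z = 80 mm), rad, counter-clockwise seen from above; range -0.4 to 2.2. At 0 the head looks straight at the nozzle and a spring plunger drops into the wheel's notch, which draws it in from about 0.1 rad and holds it; a bump of about 5 N at the crank peg must be passed. Elsewhere it stays where it is left.
- wheel_axis (a point): The centre of the wheel's top face (z = 80 mm), on the turning axis; its frame is the station's and does not turn.
- crank_top (a point): Centre of the top of the red upright crank peg, 20 mm across, on an arm 125 mm from the wheel's axis. Its top is at z = 137 mm, the arm's top at z = 77 mm, so 60 mm of peg is free to grip. When joint wheel reads t, the peg lies in the direction 1.4 + t rad from the station's x axis.
- bust: The white plaster head, fixed on the wheel and turning with it: 150 mm high, at most 100 mm across, from z = 80 to 230 mm. Origin on the wheel's axis at the head's underside; the face (nose, dark eyes) looks along its -y axis. Not to be touched.
- cap (a joint): How far the nozzle cap is pressed, in m: 0 = up, 0.010 = all the way down, where it takes about 6 N. It springs back up.
- cap_top (a point): The centre of the top of the yellow nozzle cap, a disc 42 mm across with a black nozzle standing 11 mm out of its side towards the wheel; its top is at z = 200 mm when up, and it presses straight down.
- capital: The small loose plaster capital with two scrolls, 112 mm long (x), 40 mm thick (y), 67 mm high, 0.35 kg. Origin at the centre of its underside, z up. It starts standing on the station's plate, 8 mm above the table. It can be gripped from above across its 40 mm thickness.
- board: The fixed pale wooden ware board, 220 mm (x) by 150 mm (y), 15 mm thick. Origin at the centre of its underside. A jar stands on its +x half; the -x half is free.
- jar: Bystander: small lidded jar on the ware board, 56 mm across, 70 mm high. Origin under its centre.
- crate: Bystander: dark wooden crate, 190 mm (x) by 140 mm (y), 60 mm high. Origin under its centre.
- tin: Bystander: green tin, 60 mm across, 90 mm high, beside the station. Origin under its centre.
- water: Bystander: clear bottle, 66 mm across, 200 mm high. Origin under its centre.
- bowl: Bystander: red bowl, 110 mm across, 50 mm high. Origin under its centre.
- mug: Bystander: white mug, 80 mm across, 85 mm high, handle on its +y side. Origin under its centre.
- rasp: Bystander: flat spatula lying along its x axis, 200 mm long.
- brush: Bystander: brush lying along its x axis, 180 mm long.
Not all that is in view belongs to the job. Leave any purple look-alike of the capital alone.

How it is judged:
On the way, in this order (a step that is already met when the one before it is completed fails the run):
1. the capital stands upright on the ware board and the wheel sits in its notch, the head facing the nozzle (x of capital in the frame of board between -0.11 and 0.11 m and y of capital in the frame of board between -0.075 and 0.075 m and z of capital in the frame of board between 0.01 and 0.021 m and angle between capital's own z axis and vertical below 0.12 rad and value of joint wheel between -0.06 and 0.06 rad), for 0.3 s.
2. with that kept so, the nozzle cap is pressed all the way down (all of step 1 and value of joint cap above 0.0075 m), for 0.2 s.
3. the cap has come up again (value of joint cap below 0.0015 m), for 0.2 s.
At the end, for the whole second after the job is handed in: The capital rests upright (within 0.12 rad) and still on the ware board with its origin over the board, the wheel is in its notch (within 0.06 rad of 0), and the cap is up again (within 1.5 mm) (all of step 1 and linear speed of capital below 0.02 m/s and value of joint cap below 0.0015 m); the robot touches nothing.
It fails at once if the cap is pressed (over 3 mm) before the capital is on the board and the wheel is in its notch (value of joint cap above 0.003 m and not (x of capital in the frame of board between -0.11 and 0.11 m and y of capital in the frame of board between -0.075 and 0.075 m and z of capital in the frame of board between 0.01 and 0.021 m and angle between capital's own z axis and vertical below 0.12 rad and value of joint wheel between -0.06 and 0.06 rad)).
It fails at once if the plaster head is touched (over 2 N) (contact force between bust and anything else above 2 N).
It fails at once if the capital is dropped or banged onto the board (over 60 N) (contact force between capital and board above 60 N).
It fails at once if a bystander is moved by more than 30 mm or tipped over (distance of any of jar, crate, tin, water, bowl, mug, rasp, brush from where it was at the start of the episode above 0.03 m or angle between any of jar, crate, tin, water, bowl, mug, rasp, brush's own z axis and vertical above 0.5 rad).
It also fails if it takes over 64 s, if anything falls off the work surface, if the arm or the gripper's body presses on something with over 40 N, if the wrist force passes 120 N, or if a joint passes its speed limit or range.

ROBOT

A 6-joint arm with a two-finger parallel gripper is mounted at the origin on the work surface. World frame = base frame: x ahead of the robot, y to its left, z up, the work surface at z = 0. Lengths are in m, angles in rad, forces in N, time in s.
With the tool pointing down it reaches from about 0.375 to 0.825 m from the base axis. Payload 5.5 kg.
Tool frame: the origin (TCP) lies midway between the tips of the shut fingers; the grasp point (between the pads) lies arm.grip_depth behind it (arm.grip_depth is the distance from the TCP to the grasp point, in m); z points along the fingers, y is the line along which they close (so a half turn about z gives the same grasp; the last joint's range is limited). The gripper opens to 85 mm and grips with 20 to 120 N. Pads are 22 mm wide; open, the fingers measure 114 mm over their backs; the gripper's body (76 mm by 85 mm) begins 54 mm behind the grasp point. The pads swing forward as they close: fully open they stand 13 mm farther back than shut.
Start: joints at [-1.201, 0.314, -0.047, 1.21, 0, 1.571], TCP at [0.217, -0.559, 0.231] pointing down, gripper open.
Joint ranges: [-2.67, 2.67], [-0.69, 1.73], [-1.03, 1.25], [-2.08, 2.16], [-1.42, 1.45], [-3.14, 3.14]. Speed limits (rad/s): [2.39, 2.39, 3.01, 3.14, 3.14, 3.14].

INTERFACE

Orientations are given as a 3x3 rotation matrix whose columns are the frame's x, y, z axes.
In Python, from workcell import arm gives the robot as it stands.
- The arm moves only by the tool drive_tool, never from a script. Its argument "plan" is a list of rows, each a list of 5 numbers: the finger opening in mm, from 0 to 85.4, then the shift along the world's x, y, z in mm, then the turn about the world's z in rad. A call has exactly 8 rows; each row shifts and turns the commanded pose from where the row before left it; what a row does not reach is not made up. A row lasts 1/12 s, in which the tool goes at most 41.7 mm and 7.16 degrees, less where a joint would pass 70% of its speed; a pose out of reach is approached as far as the arm can. A call is refused whole if a number of a shift passes 41.7 or a number of a turn 0.125, either way. A call with a gripper value outside its range is refused whole. The fingers move at their own pace and stop on an object; "force" is the grip in N (left out, the last holds). Time passes only in rows, so rows that do not move let the fingers close, or fill a call up. It gives the time, the measured TCP pose, the force, the opening and the grip force at its end, in the units of the state.
- arm.sense(): the state, without advancing time (a new reading comes with each control period).
- arm.capture(name): name is "side" or "top" or "wrist"; returns a dict with "image" (480x640x3 uint8, red, green, blue), "z_map" (480x640 float32, m along the optical axis (not along the pixel's ray), 0 where there is no reading), "mtx" (3x3 intrinsics, pixels), "world_from_camera" (4x4, takes a point from camera to world coordinates). Camera axes: x right, y down, z forward; pixel columns grow to the right and rows downward; lengths in m; the calibration is good to about 2 mm. A picture is of the moment at which its call begins.
- arm.finish_job(): hands the job in; it is judged then, once.
The state is a dict: "clock": time; "joint_positions": joint angles; "qd": joint speeds; "effort": joint torques, N m; "tool_pos": TCP position; "eef_rot": TCP orientation; "wrist_force": force on the tool from outside, world axes, zero at the start; "moment": the same for the moment, N m; "opening": finger opening in m; "finger_force": force on a finger pad.
Only numpy, scipy, OpenCV 4.12 (cv2) and the standard library are available. Lean on these libraries where they do the work, as an engineer would, in place of code of your own. Each camera call takes 0.05 s, during which the arm holds its last target. There are 200 camera calls.

## Working session

There is one attempt and no reset: what is moved stays moved. The work goes in short steps, Python scripts to look and compute and a tool call to move; the robot and the scene stay as the last step left them, time stands still between calls to the robot, and variables do not carry over. Pictures are saved under pics/ and viewed, at most 10 in all, crops included, and the job is handed in when it is done.

Besides the shell and the picture viewer there is one more tool, called after "Request:" as name([rows], argument=value, ...), one row to a line, values as JSON. drive_tool: Moves the arm, as the interface text tells. Its arguments: {"type":"object","properties":{"plan":{"type":"array","items":{"type":"array","items":{"type":"number"}}},"force":{"type":"number"}},"required":["plan"]}

```bash
mkdir -p pics; ls; python3 - <<'E'
from workcell import arm
import cv2,numpy as np
s=arm.sense();print(s['clock'],s['tool_pos'],s['eef_rot'],arm.grip_depth,s['opening'])
for n in ("top","side"):
    c=arm.capture(n);cv2.imwrite(f"pics/{n}0.png",c["image"][:,:,::-1]);np.savez(f"{n}0.npz",**c)
    print(n,c["mtx"].tolist(),np.round(c["world_from_camera"],3).tolist())
E
```

```text
pics
0.0 [ 0.21661899 -0.55888846  0.23040491] [[ 9.32416607e-01  3.61384616e-01 -6.56191476e-04]
 [ 3.61385211e-01 -9.32415148e-01  1.64972570e-03]
 [-1.56573829e-05 -1.77536954e-03 -9.99998424e-01]] 0.0187 0.08525140337812971
top [[448.58066307809906, 0.0, 314.75376828013526], [0.0, 448.58066307809906, 241.0120564965956], [0.0, 0.0, 1.0]] [[-0.015, -0.997, 0.072, 0.449], [-1.0, 0.015, 0.002, -0.034], [-0.003, -0.072, -0.997, 1.29], [0.0, 0.0, 0.0, 1.0]]
side [[459.10522080522117, 0.0, 315.6280933252926], [0.0, 459.10522080522117, 243.85783152293584], [0.0, 0.0, 1.0]] [[-0.958, -0.151, 0.242, 0.216], [-0.284, 0.576, -0.766, 0.929], [-0.023, -0.803, -0.595, 0.896], [0.0, 0.0, 0.0, 1.0]]
```

View pics/top0.png

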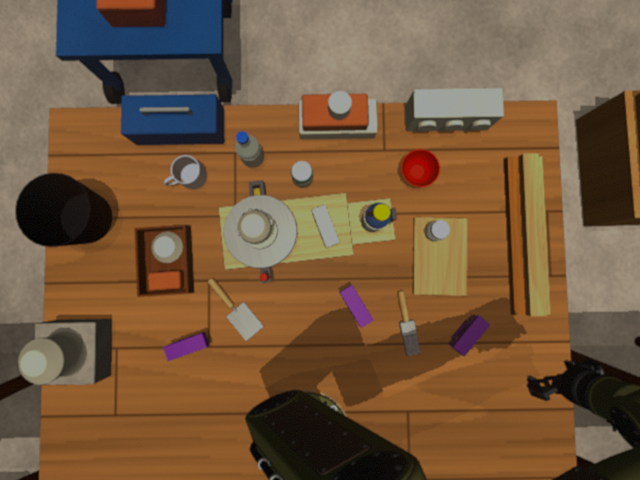

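View pics/side0.png

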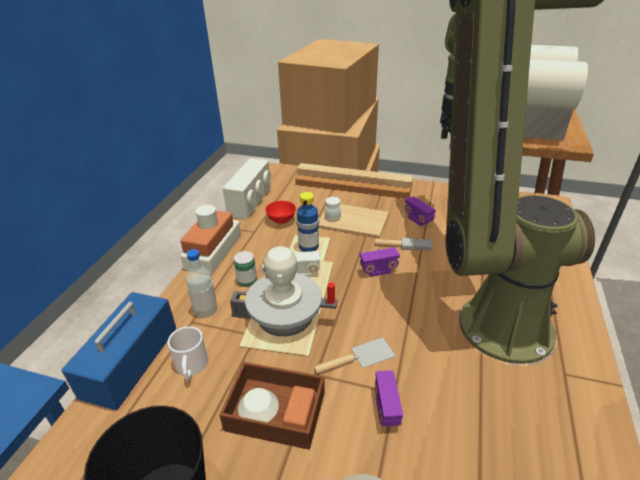

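The scene from above, with image up = world +x and image left = world +y:
- **Capital:** the white block at (325,226), between the wheel at (259,231) and the blue canister with its yellow cap at (380,212).
- **Look-alikes:** the purple blocks at (356,305), (186,346) and (469,335). They don't fit the description because the capital is white plaster and stands in the gap.
- **Other parts:** the red peg is at (265,277) and the board at (440,257), with the jar on its far half.

Next I'll measure these positions and make one enlarged crop to confirm.

```bash
cat > h.py <<'E'
import numpy as np,cv2
def load(n): return dict(np.load(n+".npz"))
def cloud(c):
    z=c["z_map"];v,u=np.mgrid[:480,:640];K=c["mtx"]
    p=np.stack([(u-K[0,2])/K[0,0]*z,(v-K[1,2])/K[1,1]*z,z],-1)
    T=c["world_from_camera"];w=p@T[:3,:3].T+T[:3,3];w[z==0]=np.nan;return w
def ray(c,u,v,h):
    K=c["mtx"];T=c["world_from_camera"]
    d=T[:3,:3]@np.array([(u-K[0,2])/K[0,0],(v-K[1,2])/K[1,1],1.]);return T[:3,3]+d*(h-T[2,3])/d[2]
def blobs(m,amin=20):
    n,l,s,ce=cv2.connectedComponentsWithStats(m.astype(np.uint8))
    return [(s[i,4],ce[i],l==i) for i in range(1,n) if s[i,4]>=amin]
def rect(c,mask,h):
    ys,xs=np.nonzero(mask)
    P=np.array([ray(c,x,y,h)[:2] for x,y in zip(xs,ys)],np.float32)
    return cv2.minAreaRect(P*1000)
E
python3 - <<'E'
from h import *
c=load("top0");w=cloud(c);hsv=cv2.cvtColor(c["image"],cv2.COLOR_RGB2HSV);H,S,V=[hsv[...,i].astype(int) for i in range(3)]
def box(u0,v0,u1,v1):
    m=np.zeros((480,640),bool);m[v0:v1,u0:u1]=1;return m
z=w[...,2]
print("yellow",[(a,np.round(ce,1),np.round(ray(c,*ce,.2),4),np.nanmedian(z[m])) for a,ce,m in blobs((H>24)&(H<34)&(S>200)&(V>120)&box(350,190,410,240),10)])
print("red",[(a,np.round(ce,1),np.round(ray(c,*ce,.137),4),np.nanmax(z[m])) for a,ce,m in blobs(((H<6)|(H>174))&(S>150)&(V>80)&box(240,260,290,295),4)])
pl=(S<60)&(V>90)
for n,b,h,zr in (("capital",box(300,195,350,258),.075,(.06,.09)),("wheel",box(200,180,310,280),.08,(.07,.09)),("board",box(400,205,480,305),.015,(.005,.03)),("jar",box(420,210,460,245),.07,(.055,.085)),
   ("plate",box(215,185,400,272),.008,(.001,.02)),("bust",box(230,200,290,260),.2,(.12,.25)),("tin",box(285,155,320,190),.09,(.075,.1))):
    m=(z>zr[0])&(z<zr[1])&b
    bs=max(blobs(m),key=lambda t:t[0])
    print(n,bs[0],np.round(bs[1],1),rect(c,bs[2],h),np.nanmedian(z[bs[2]]))
im=c["image"][180:310,215:480,::-1];cv2.imwrite("pics/crop.png",cv2.resize(im,None,fx=3,fy=3,interpolation=2))
E
```

```text
yellow [(np.int32(202), array([381.2, 211.8]), array([ 0.5972, -0.1948,  0.2   ]), np.float64(0.19941834775287148))]
red [(np.int32(49), array([263.9, 276.6]), array([0.4432, 0.1008, 0.137 ]), np.float64(0.14069631401435867))]
capital 603 [324.9 226.2] ((577.33740234375, -59.0230712890625), (111.98602294921875, 40.19047546386719), 20.28156852722168) 0.07422472819287029
wheel 3086 [261.  233.4] ((565.09912109375, 118.06431579589844), (198.0375518798828, 198.51724243164062), 58.97709655761719) 0.0794788164022231
board 3741 [439.9 259.4] ((492.4232177734375, -382.48455810546875), (153.6001434326172, 220.2577362060547), 87.75601196289062) 0.01399016395061814
jar 232 [437.6 230.1] ((562.4596557617188, -368.7691955566406), (57.441680908203125, 49.324275970458984), 89.12598419189453) 0.08205909460115401
plate 4360 [332.  226.4] ((580.8306274414062, -94.7418212890625), (337.30078125, 240.8161163330078), 87.75875854492188) 0.007128983010513679
bust 941 [254.1 226.9] ((564.1557006835938, 116.8084716796875), (83.80509185791016, 80.21824645996094), 59.337772369384766) 0.21847334838340804
tin 361 [301.1 171.9] ((724.1756591796875, 3.662870407104492), (54.264678955078125, 60.48540496826172), 89.1834945678711) 0.08913584675710484
```

View pics/crop.png

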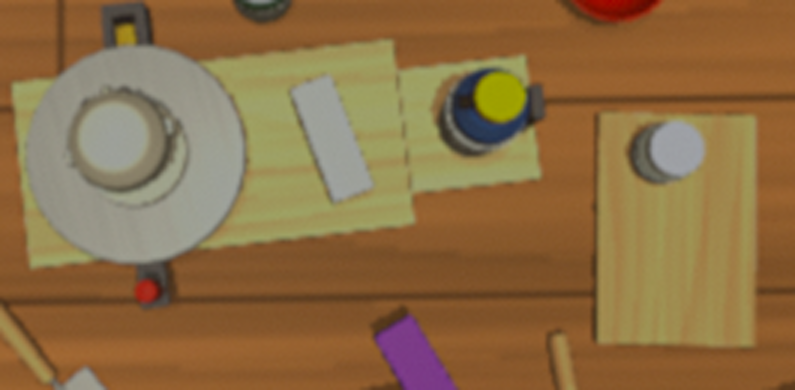

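The crop confirms it: the white block at crop (331,139) stands in the gap, and the purple look-alike at crop (420,350) lies off the station. Measured values (mm):

| Item | Position |
|---|---|
| Capital | (577, -59), long axis at 20.3° |
| Wheel | (565, 118) |
| Cap | (597, -195), so station yaw is about 0.10 rad |
| Peg | (443, 101), so t is about 1.78 |
| Board | (492, -382) |

The fingers already lie across the capital's thickness, so I'll move over it now.

Request:
drive_tool([
  [70, 18, 25, 0, 0],
  [70, 18, 25, 0, 0],
  [70, 18, 25, 0, 0],
  [70, 18, 25, 0, 0],
  [70, 18, 25, 0, 0],
  [70, 18, 25, 0, 0],
  [70, 18, 25, 0, 0],
  [70, 18, 25, 0, 0],
], force=40)

```text
clock: 0.77
tool_pos: [0.3613, -0.358, 0.231]
eef_rot: [[0.932, 0.361, -0.0], [0.361, -0.932, 0.0], [-0.0, -0.001, -1.0]]
wrist_force: [0.3, 0.6, 0.9]
opening: 0.0704
finger_force: 0.0
```

Request:
drive_tool([
  [70, 18, 25, 0, 0],
  [70, 18, 25, 0, 0],
  [70, 18, 25, 0, 0],
  [70, 18, 25, 0, 0],
  [70, 18, 25, 0, 0],
  [70, 18, 25, 0, 0],
  [70, 18, 25, 0, 0],
  [70, 18, 25, 0, 0],
])

```text
clock: 1.43
tool_pos: [0.5053, -0.1579, 0.231]
eef_rot: [[0.932, 0.361, -0.001], [0.361, -0.932, 0.0], [-0.001, -0.0, -1.0]]
wrist_force: [0.4, 0.4, -0.1]
opening: 0.07
finger_force: 0.0
```

Request:
drive_tool([
  [70, 18, 25, 0, 0],
  [70, 18, 25, 0, 0],
  [70, 18, 25, 0, 0],
  [70, 18, 25, 0, -0.016],
  [70, 0, 0, 0, 0],
  [70, 0, 0, 0, 0],
  [70, 0, 0, 0, 0],
  [70, 0, 0, 0, 0],
])

```text
clock: 2.1
tool_pos: [0.5761, -0.0603, 0.2311]
eef_rot: [[0.938, 0.346, -0.001], [0.346, -0.938, -0.0], [-0.001, -0.0, -1.0]]
wrist_force: [0.0, 0.6, -0.4]
opening: 0.0703
finger_force: 0.0
```

```bash
python3 - <<'E'
from workcell import arm
from h import *
s=arm.sense();print(s['clock'],s['tool_pos'],np.degrees(np.arctan2(s['eef_rot'][1][1],s['eef_rot'][0][1])),s['opening'],s['joint_positions'],s['wrist_force'])
c=arm.capture("wrist");cv2.imwrite("pics/w1.png",c["image"][:,:,::-1])
w=cloud(c);z=w[...,2];
m=(z>.06)&(z<.085)&(w[...,1]<0.0)&(w[...,1]>-.13)&(w[...,0]<.66)&(w[...,0]>.5)
for a,ce,mm in blobs(m,200): print(a,ce,rect(c,mm,.075))
E
```

```text
2.1 [ 0.57608515 -0.06028307  0.2311096 ] -69.78242626908083 0.0702807114808297 [-1.04065707e-01  2.75030593e-01 -9.92689799e-02  1.19729728e+00
 -3.45676755e-04  2.68466384e+00] [ 0.04730357  0.6066362  -0.41823055]
8621 [321.94849785 204.17979353] ((579.9271850585938, -59.14942932128906), (110.46443939208984, 39.63371276855469), 20.345001220703125)
```

View pics/w1.png

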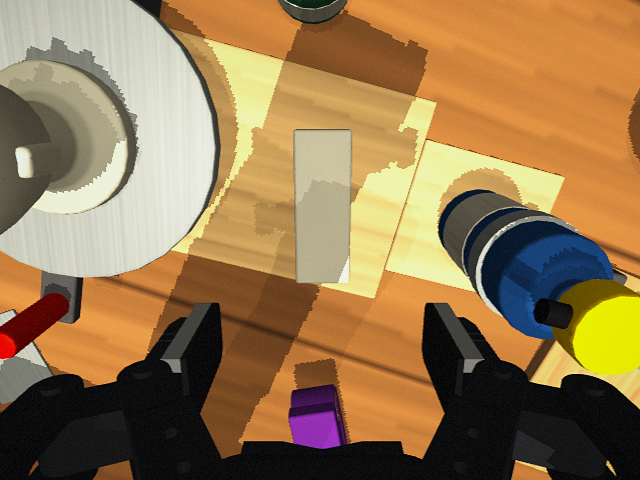

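The wrist view shows the white capital at (322,204), square to the fingers. The wheel edge at (217,150) and the canister are both clear of the fingers. I'll descend and grip.

Request:
drive_tool([
  [70, 2, 1, -18, 0],
  [70, 0, 0, -18, 0],
  [70, 0, 0, -18, 0],
  [70, 0, 0, -18, 0],
  [70, 0, 0, -18, 0],
  [70, 0, 0, -18, 0],
  [70, 0, 0, -18, 0],
  [70, 0, 0, -18, 0],
])

```text
clock: 2.82
tool_pos: [0.5784, -0.0596, 0.0868]
eef_rot: [[0.939, 0.345, 0.0], [0.345, -0.939, -0.0], [0.0, 0.0, -1.0]]
wrist_force: [0.6, -0.2, -0.8]
opening: 0.0701
finger_force: 0.0
```

Request:
drive_tool([
  [70, 0, 0, -18, 0],
  [70, 0, 0, -18, 0],
  [70, 0, 0, -18, 0],
  [35, 0, 0, 0, 0],
  [35, 0, 0, 0, 0],
  [35, 0, 0, 0, 0],
  [35, 0, 0, 0, 0],
  [35, 0, 0, 0, 0],
], force=50)

```text
clock: 3.48
tool_pos: [0.5792, -0.0586, 0.0341]
eef_rot: [[0.938, 0.346, 0.001], [0.346, -0.938, 0.0], [0.001, 0.0, -1.0]]
wrist_force: [0.5, -0.5, -3.8]
opening: 0.0393
finger_force: 50.6
```

Request:
drive_tool([
  [35, 0, 0, 10, 0],
  [35, 0, 0, 25, 0],
  [35, 0, 0, 30, 0],
  [35, 0, 0, 30, 0],
  [35, 0, 0, 30, 0],
  [35, 0, 0, 30, 0],
  [35, 0, 0, 25, 0],
  [35, 0, 0, 20, 0],
])

```text
clock: 4.15
tool_pos: [0.5793, -0.0584, 0.2371]
eef_rot: [[0.938, 0.347, 0.003], [0.347, -0.938, -0.0], [0.003, 0.001, -1.0]]
wrist_force: [0.8, -1.0, -4.2]
opening: 0.0394
finger_force: 51.4
```

Request:
drive_tool([
  [35, -12, -10, 0, 0],
  [35, -22, -20, 0, 0],
  [35, -24, -22, 0, 0],
  [35, -24, -22, 0, 0],
  [35, -24, -22, 0, 0],
  [35, -22, -22, 0, 0],
  [35, 0, -27, 0, 0],
  [35, 0, -30, 0, 0],
])

```text
clock: 4.82
tool_pos: [0.4493, -0.2337, 0.2348]
eef_rot: [[0.938, 0.347, 0.001], [0.347, -0.938, -0.0], [0.001, 0.0, -1.0]]
wrist_force: [2.0, -0.2, -3.7]
opening: 0.0391
finger_force: 51.5
```

Request:
drive_tool([
  [35, 0, -30, 0, 0],
  [35, 0, -30, 0, 0],
  [35, 0, -30, 0, 0],
  [35, 0, -25, 0, 0],
  [35, 0, -20, 0, 0],
  [35, 0, -14, 0, 0],
  [35, 0, 0, 0, 0],
  [35, 0, 0, 0, 0],
])

```text
clock: 5.48
tool_pos: [0.4507, -0.3824, 0.2335]
eef_rot: [[0.938, 0.346, 0.0], [0.346, -0.938, 0.001], [0.0, -0.001, -1.0]]
wrist_force: [-1.1, 0.1, -4.2]
opening: 0.0395
finger_force: 51.7
```

```bash
python3 - <<'E'
from workcell import arm
from h import *
s=arm.sense();print(s['clock'],s['tool_pos'],s['opening'],s['wrist_force'])
c=arm.capture("wrist");cv2.imwrite("pics/w2.png",c["image"][:,:,::-1])
E
```

```text
5.4833 [ 0.45065868 -0.38237991  0.23354703] 0.03946237673894595 [-1.09544863  0.05027781 -4.20045159]
```

View pics/w2.png

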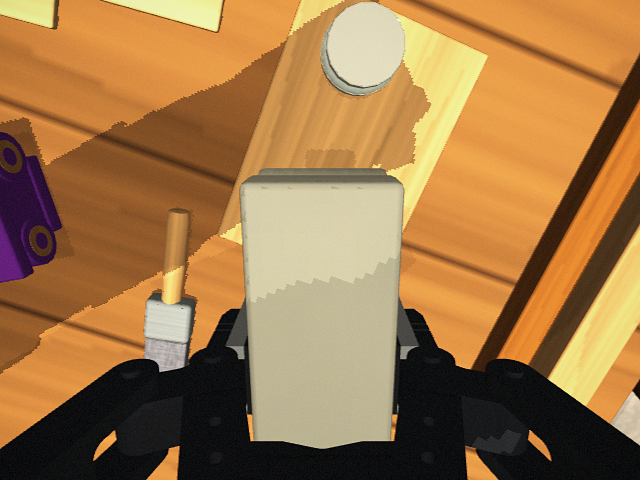

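The capital hangs straight between the fingers at (322,310). The free end of the board is below it, and the jar at (365,45) is clear. I'll lower it.

Request:
drive_tool([
  [35, 0, 0, -15, 0],
  [35, 0, 0, -25, 0],
  [35, 0, 0, -25, 0],
  [35, 0, 0, -25, 0],
  [35, 0, 0, -25, 0],
  [35, 0, 0, -25, 0],
  [35, 0, 0, -20, 0],
  [35, 0, 0, -15, 0],
])

```text
clock: 6.2
tool_pos: [0.4502, -0.3801, 0.0566]
eef_rot: [[0.937, 0.348, -0.002], [0.348, -0.937, 0.002], [-0.001, -0.002, -1.0]]
wrist_force: [-1.6, 0.2, -3.6]
opening: 0.0397
finger_force: 51.7
```

Request:
drive_tool([
  [35, 0, 0, -4, 0],
  [35, 0, 0, -3, 0],
  [35, 0, 0, -2, 0],
  [35, 0, 0, -2, 0],
  [35, 0, 0, -1, 0],
  [35, 0, 0, 0, 0],
  [35, 0, 0, 0, 0],
  [35, 0, 0, 0, 0],
])

```text
clock: 6.87
tool_pos: [0.4511, -0.3827, 0.0468]
eef_rot: [[0.938, 0.346, 0.001], [0.346, -0.938, -0.0], [0.0, 0.001, -1.0]]
wrist_force: [0.7, 0.1, -3.6]
opening: 0.0396
finger_force: 51.7
```

Request:
drive_tool([
  [35, 0, 0, -1, 0],
  [35, 0, 0, -1, 0],
  [35, 0, 0, -1, 0],
  [35, 0, 0, -1, 0],
  [35, 0, 0, -1, 0],
  [35, 0, 0, 0, 0],
  [35, 0, 0, 0, 0],
  [35, 0, 0, 0, 0],
])

```text
clock: 7.53
tool_pos: [0.4508, -0.3824, 0.0412]
eef_rot: [[0.938, 0.346, -0.0], [0.346, -0.938, 0.0], [-0.0, -0.0, -1.0]]
wrist_force: [0.2, -0.6, -4.3]
opening: 0.0396
finger_force: 51.8
```

Request:
drive_tool([
  [35, 0, 0, -0.5, 0],
  [35, 0, 0, -0.5, 0],
  [35, 0, 0, 0, 0],
  [35, 0, 0, 0, 0],
  [35, 0, 0, 0, 0],
  [35, 0, 0, 0, 0],
  [35, 0, 0, 0, 0],
  [35, 0, 0, 0, 0],
])

```text
clock: 8.2
tool_pos: [0.451, -0.3826, 0.0409]
eef_rot: [[0.938, 0.346, 0.0], [0.346, -0.938, -0.0], [0.0, 0.0, -1.0]]
wrist_force: [-2.4, 2.5, 6.3]
opening: 0.0396
finger_force: 52.5
```

It has settled on the board: the wrist force in z changed by about 10 N. I'll release, rise and turn on the way to the peg.

Request:
drive_tool([
  [55, 0, 0, 0, 0],
  [70, 0, 0, 0, 0],
  [70, 0, 0, 0, 0],
  [70, 0, 0, 0, 0],
  [70, 0, 0, 10, 0],
  [70, 0, 0, 20, 0],
  [70, 0, 0, 30, 0],
  [70, 0, 0, 30, 0],
])

```text
clock: 8.87
tool_pos: [0.4502, -0.3819, 0.1312]
eef_rot: [[0.938, 0.346, -0.001], [0.346, -0.938, 0.001], [-0.001, -0.002, -1.0]]
wrist_force: [0.9, -0.2, 0.7]
opening: 0.0697
finger_force: 0.0
```

Request:
drive_tool([
  [70, 0, 0, 30, 0],
  [70, 0, 0, 30, 0.06],
  [70, 0, 20, 30, 0.12],
  [70, 0, 25, 20, 0.12],
  [70, 0, 25, 0, 0.12],
  [70, 0, 25, 0, 0.12],
  [70, 0, 25, 0, 0.12],
  [70, 0, 25, 0, 0.12],
])

```text
clock: 9.53
tool_pos: [0.4508, -0.2364, 0.2414]
eef_rot: [[0.418, 0.908, 0.001], [0.908, -0.418, -0.001], [-0.0, 0.001, -1.0]]
wrist_force: [0.5, 0.6, 0.1]
opening: 0.07
finger_force: 0.0
```

Request:
drive_tool([
  [70, 0, 25, 0, 0.12],
  [70, 0, 25, 0, 0.12],
  [70, 0, 25, 0, 0.12],
  [70, 0, 25, 0, 0.12],
  [70, 0, 25, 0, 0.12],
  [70, 0, 25, 0, 0.12],
  [70, 0, 25, 0, 0.12],
  [70, 0, 25, 0, 0.12],
])

```text
clock: 10.2
tool_pos: [0.4507, -0.0363, 0.2412]
eef_rot: [[-0.504, 0.863, 0.001], [0.863, 0.504, -0.0], [-0.001, 0.001, -1.0]]
wrist_force: [0.2, -0.5, -0.6]
opening: 0.0699
finger_force: 0.0
```

Request:
drive_tool([
  [60, 0, 25, 0, 0.12],
  [60, 0, 25, 0, 0.12],
  [60, 0, 20, 0, 0.12],
  [60, 0, 0, 0, 0.12],
  [60, 0, 0, 0, 0.12],
  [60, 0, 0, 0, 0.12],
  [60, 0, 0, 0, 0.12],
  [60, 0, 0, 0, 0.12],
])

```text
clock: 10.87
tool_pos: [0.4509, 0.0327, 0.2411]
eef_rot: [[-0.997, 0.081, 0.001], [0.081, 0.997, 0.0], [-0.001, 0.0, -1.0]]
wrist_force: [0.5, -0.9, 0.4]
opening: 0.06
finger_force: 0.0
```

```bash
python3 - <<'E'
from workcell import arm
from h import *
s=arm.sense();print(s['clock'],s['tool_pos'],np.degrees(np.arctan2(s['eef_rot'][1][1],s['eef_rot'][0][1])),s['opening'],s['joint_positions'],s['wrist_force'])
for n in ("top","side","wrist"):
    c=arm.capture(n);np.savez(n+"1.npz",**c);cv2.imwrite(f"pics/{n}1.png",c["image"][:,:,::-1])
    hsv=cv2.cvtColor(c["image"],cv2.COLOR_RGB2HSV);H,S,V=[hsv[...,i].astype(int) for i in range(3)];w=cloud(c)
    m=((H<6)|(H>174))&(S>150)&(V>60)&(w[...,2]>.128)&(w[...,2]<.146)&(np.hypot(w[...,0]-.565,w[...,1]-.118)<.16)
    for a,ce,mm in blobs(m,4): print(n,a,ce,np.round(ray(c,*ce,.137),4),np.round(np.nanmedian(w[mm],0),4))
c=load("top1");w=cloud(c);z=w[...,2];m=(z>.07)&(z<.1)&(w[...,1]<-.3)&(w[...,1]>-.45)&(w[...,0]>.37)&(w[...,0]<.53)
for a,ce,mm in blobs(m,50): print("cap'l",a,rect(c,mm,.082),np.nanmedian(z[mm]))
E
```

```text
10.8667 [0.45085464 0.03273448 0.2410797 ] 85.32980447307882 0.0600388103278792 [ 7.24790915e-02  3.01956220e-02 -3.65596830e-01  1.17421531e+00
 -1.18842480e-06  1.53989426e-01] [ 0.51223954 -0.92061598  0.41101448]
side 40 [330.75 285.65] [0.4392 0.1089 0.137 ] [0.4401 0.1074 0.1356]
wrist 914 [438.26039387 208.60722101] [0.4408 0.1018 0.137 ] [0.4411 0.1021 0.136 ]
cap'l 655 ((450.0204772949219, -380.5136413574219), (112.11859130859375, 42.17439270019531), 20.585784912109375) 0.08085602296087413
```

View pics/wrist1.png

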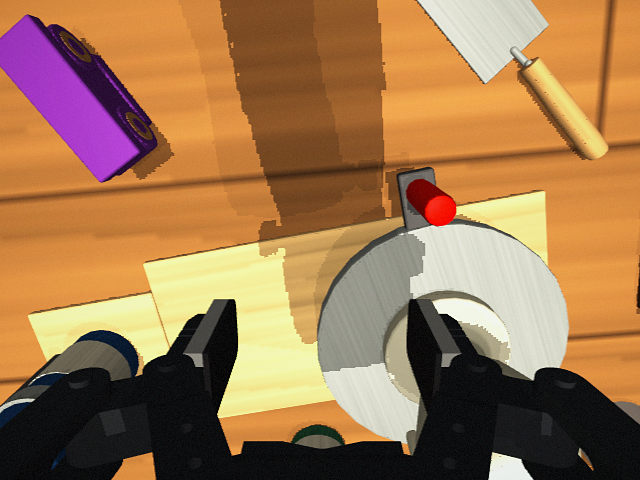

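The capital stands at (450,-381) on the board with its top at 81 mm. The peg's red top is at (438,209) in this view, which gives (441,102) mm. I'll move over the peg with the fingers along the tangent and grip.

Request:
drive_tool([
  [60, -5, 23, 0, 0.105],
  [60, -5, 23, 0, 0.105],
  [60, 0, 23, 0, 0],
  [60, 0, 0, -10, 0],
  [60, 0, 0, -20, 0],
  [60, 0, 0, -20, 0],
  [60, 0, 0, -20, 0],
  [60, 0, 0, -20, 0],
])

```text
clock: 11.68
tool_pos: [0.4408, 0.1012, 0.1495]
eef_rot: [[-0.993, -0.119, 0.001], [-0.119, 0.993, -0.0], [-0.0, -0.0, -1.0]]
wrist_force: [-0.2, 0.2, -0.1]
opening: 0.0603
finger_force: 0.0
```

Request:
drive_tool([
  [60, 0, 0, -20, 0],
  [60, 0, 0, -20, 0],
  [60, 0, 0, -13, 0],
  [10, 0, 0, 0, 0],
  [10, 0, 0, 0, 0],
  [10, 0, 0, 0, 0],
  [10, 0, 0, 0, 0],
  [10, 0, 0, 0, 0],
], force=50)

```text
clock: 12.35
tool_pos: [0.4416, 0.1016, 0.0984]
eef_rot: [[-0.993, -0.121, 0.002], [-0.121, 0.993, 0.0], [-0.002, -0.0, -1.0]]
wrist_force: [-2.0, -0.5, 5.0]
opening: 0.0187
finger_force: 49.0
```

```bash
python3 - <<'E'
import numpy as np
a=np.radians(np.linspace(187.35,86.05,25));p=125*np.c_[np.cos(a),np.sin(a)]
q=np.round(p*2)/2;print(np.diff(q,axis=0).tolist())
E
```

```text
[[-1.0, 9.0], [0.0, 9.5], [0.5, 9.0], [1.0, 9.0], [2.0, 9.0], [2.5, 9.0], [3.5, 8.5], [3.5, 8.5], [4.5, 8.0], [5.0, 8.0], [5.5, 7.5], [6.0, 6.5], [6.5, 6.5], [7.0, 6.0], [7.5, 5.5], [8.0, 5.0], [8.0, 4.0], [8.5, 4.0], [8.5, 3.0], [9.0, 2.5], [9.0, 1.5], [9.0, 1.0], [9.5, 0.5], [9.0, -0.5]]
```

Request:
drive_tool([
  [10, -1, 9, 0, -0.074],
  [10, 0, 9.5, 0, -0.074],
  [10, 0.5, 9, 0, -0.074],
  [10, 1, 9, 0, -0.074],
  [10, 2, 9, 0, -0.074],
  [10, 2.5, 9, 0, -0.074],
  [10, 3.5, 8.5, 0, -0.074],
  [10, 3.5, 8.5, 0, -0.074],
])

```text
clock: 13.02
tool_pos: [0.4534, 0.174, 0.0984]
eef_rot: [[-0.89, 0.456, 0.001], [0.456, 0.89, 0.001], [-0.001, 0.002, -1.0]]
wrist_force: [-0.2, -0.3, 1.7]
opening: 0.0187
finger_force: 49.2
```

Forces are small and the wheel follows, so I'll continue.

Request:
drive_tool([
  [10, 4.5, 8, 0, -0.074],
  [10, 5, 8, 0, -0.074],
  [10, 5.5, 7.5, 0, -0.074],
  [10, 6, 6.5, 0, -0.074],
  [10, 6.5, 6.5, 0, -0.074],
  [10, 7, 6, 0, -0.074],
  [10, 7.5, 5.5, 0, -0.074],
  [10, 8, 5, 0, -0.074],
])

```text
clock: 13.68
tool_pos: [0.5035, 0.2276, 0.0985]
eef_rot: [[-0.485, 0.875, 0.001], [0.875, 0.485, 0.002], [0.002, 0.002, -1.0]]
wrist_force: [-1.9, 2.1, 4.1]
opening: 0.0184
finger_force: 49.1
```

Request:
drive_tool([
  [10, 8, 4, 0, -0.074],
  [10, 8.5, 4, 0, -0.074],
  [10, 8.5, 3, 0, -0.074],
  [10, 9, 2.5, 0, -0.074],
  [10, 9, 1.5, 0, -0.074],
  [10, 9, 1, 0, -0.074],
  [10, 9.5, 0.5, 0, -0.074],
  [10, 9, -0.5, 0, -0.074],
])

```text
clock: 14.35
tool_pos: [0.575, 0.2441, 0.0985]
eef_rot: [[0.086, 0.996, 0.002], [0.996, -0.086, 0.004], [0.004, 0.002, -1.0]]
wrist_force: [0.7, 5.0, 0.7]
opening: 0.0189
finger_force: 49.0
```

Request:
drive_tool([
  [10, 0, 0, 0, 0],
  [10, 0, 0, 0, 0],
  [10, 0, 0, 0, 0],
  [10, 0, 0, 0, 0],
  [60, 0, 0, 0, 0],
  [60, 0, 0, 0, 0],
  [60, 0, 0, 0, 0],
  [60, 0, 0, 0, 0],
])

```text
clock: 15.02
tool_pos: [0.5734, 0.2419, 0.0975]
eef_rot: [[0.083, 0.997, 0.0], [0.997, -0.083, -0.0], [-0.0, 0.0, -1.0]]
wrist_force: [-1.2, -0.5, -0.4]
opening: 0.0598
finger_force: 0.0
```

```bash
python3 - <<'E'
from workcell import arm
from h import *
s=arm.sense();print(s['clock'],s['tool_pos'],s['opening'],s['joint_positions'],s['wrist_force'])
for n in ("wrist","side"):
    c=arm.capture(n);np.savez(n+"2.npz",**c);cv2.imwrite(f"pics/{n}2.png",c["image"][:,:,::-1])
    hsv=cv2.cvtColor(c["image"],cv2.COLOR_RGB2HSV);H,S,V=[hsv[...,i].astype(int) for i in range(3)];w=cloud(c)
    m=((H<6)|(H>174))&(S>150)&(V>60)&(w[...,2]>.128)&(w[...,2]<.146)&(np.hypot(w[...,0]-.565,w[...,1]-.118)<.16)
    for a,ce,mm in blobs(m,4): print(n,a,ce,np.round(ray(c,*ce,.137),4),np.round(np.nanmedian(w[mm],0),4))
E
```

```text
15.0167 [0.57337022 0.24187142 0.09748835] 0.059805309575343475 [ 3.99334375e-01  4.35151645e-01 -1.86844242e-01  9.48769012e-01
 -2.66947407e-04  2.05340820e+00] [-1.19399683 -0.49763246 -0.38386072]
wrist 3986 [325.37280482 367.3901154 ] [0.5751 0.247  0.137 ] [0.575  0.2463 0.1359]
side 44 [260.02272727 314.75      ] [0.5707 0.2482 0.137 ] [0.572  0.2463 0.1351]
```

View pics/side2.png

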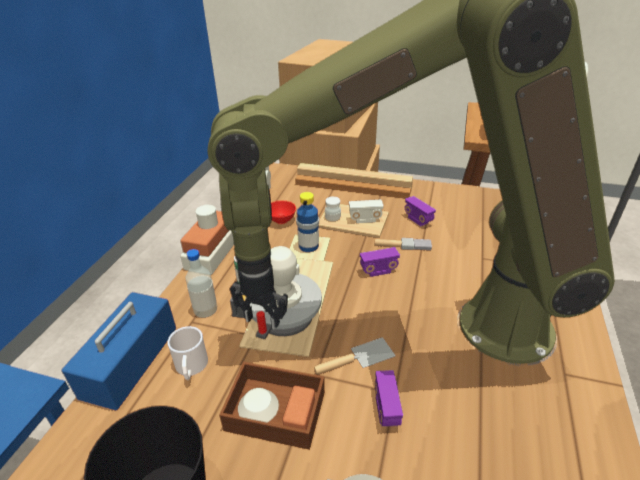

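The side view shows the red peg at (260,322) on the +y side, the head turned toward the canister, and the capital upright on the board at (366,210). The fitted peg angle is 85.5°, against 86° expected at the notch. I'll rise and check from above.

Request:
drive_tool([
  [60, 0, 0, 10, 0],
  [60, 0, 0, 25, 0],
  [60, 0, 0, 30, 0],
  [60, 0, 0, 30, 0],
  [60, 0, 0, 30, 0],
  [60, 0, 0, 30, 0],
  [60, 0, 0, 30, 0],
  [60, 0, 0, 20, 0],
])

```text
clock: 15.78
tool_pos: [0.5739, 0.2422, 0.3066]
eef_rot: [[0.083, 0.997, 0.004], [0.997, -0.083, 0.001], [0.002, 0.004, -1.0]]
wrist_force: [0.9, 0.2, -0.1]
opening: 0.0603
finger_force: 0.0
```

Request:
drive_tool([
  [30, 1, -20, 0, 0],
  [0, 1.5, -28, 0, 0],
  [0, 1.5, -28, 0, 0],
  [0, 1.5, -28, 0, 0],
  [0, 1.5, -28, 0, 0],
  [0, 1.5, -28, 0, 0],
  [0, 1.5, -28, 0, 0],
  [0, 1.5, -28, 0, 0],
], force=40)

```text
clock: 16.45
tool_pos: [0.5846, 0.0247, 0.3033]
eef_rot: [[0.083, 0.997, 0.001], [0.997, -0.083, -0.0], [0.0, 0.001, -1.0]]
wrist_force: [0.1, 0.4, 0.3]
opening: 0.0
finger_force: 0.0
```

Request:
drive_tool([
  [0, 1.5, -28, 0, 0],
  [0, 1.5, -28, 0, 0],
  [0, 1.5, -28, 0, 0],
  [0, 1.5, -28, 0, 0],
  [0, 1.5, -28, 0, 0],
  [0, 1, -20, 0, 0],
  [0, 0, 0, 0, 0],
  [0, 0, 0, 0, 0],
])

```text
clock: 17.12
tool_pos: [0.5931, -0.1348, 0.3028]
eef_rot: [[0.085, 0.996, 0.0], [0.996, -0.085, 0.0], [0.0, 0.0, -1.0]]
wrist_force: [0.4, 0.7, 0.3]
opening: -0.0
finger_force: 0.0
```

```bash
python3 - <<'E'
from workcell import arm
from h import *
s=arm.sense();print(s['clock'],s['tool_pos'],s['opening'],s['wrist_force'])
for n in ("wrist","top"):
    c=arm.capture(n);np.savez(n+"3.npz",**c);cv2.imwrite(f"pics/{n}3.png",c["image"][:,:,::-1])
    hsv=cv2.cvtColor(c["image"],cv2.COLOR_RGB2HSV);H,S,V=[hsv[...,i].astype(int) for i in range(3)];w=cloud(c);z=w[...,2]
    for nm,m,h in (("peg",((H<6)|(H>174))&(S>150)&(V>60)&(z>.1)&(z<.15)&(np.hypot(w[...,0]-.565,w[...,1]-.118)<.16),.137),
       ("capY",(H>24)&(H<34)&(S>200)&(V>100)&(z>.19)&(z<.21)&(w[...,1]<-.1),.2),
       ("cl",(z>.07)&(z<.1)&(w[...,1]<-.3)&(w[...,1]>-.45)&(w[...,0]>.37)&(w[...,0]<.53),.082)):
      for a,ce,mm in blobs(m,4): print(n,nm,a,ce,np.round(ray(c,*ce,h),4),np.round(np.nanmedian(w[mm],0),4),rect(c,mm,h))
im=cv2.imread("pics/top3.png")[130:330,190:490];cv2.imwrite("pics/topc3.png",cv2.resize(im,None,fx=2.6,fy=2.6,interpolation=2))
E
```

```text
17.1167 [ 0.59313562 -0.13481737  0.30281228] -2.7179849848058448e-05 [0.44602899 0.67677998 0.25668793]
wrist capY 237 [356.32067511 310.07172996] [ 0.611  -0.1845  0.2   ] [ 0.6118 -0.182   0.199 ] ((611.5323486328125, -186.34078979492188), (8.705698013305664, 28.840892791748047), 35.729087829589844)
wrist cl 344 [178.16569767 436.7994186 ] [ 0.4275 -0.3696  0.082 ] [ 0.4249 -0.3728  0.0797] ((426.66802978515625, -368.63323974609375), (50.16096115112305, 11.906379699707031), 32.145450592041016)
top peg 51 [210.31372549 227.05882353] [0.5728 0.2383 0.137 ] [0.5732 0.2394 0.135 ] ((572.680908203125, 238.36863708496094), (23.021162033081055, 16.333101272583008), 71.61580657958984)
top cl 651 [445.58064516 271.26420891] [ 0.4499 -0.3806  0.082 ] [ 0.4504 -0.3811  0.0807] ((450.0142517089844, -380.4200439453125), (112.1874771118164, 42.236083984375), 20.31538200378418)
```

View pics/topc3.png

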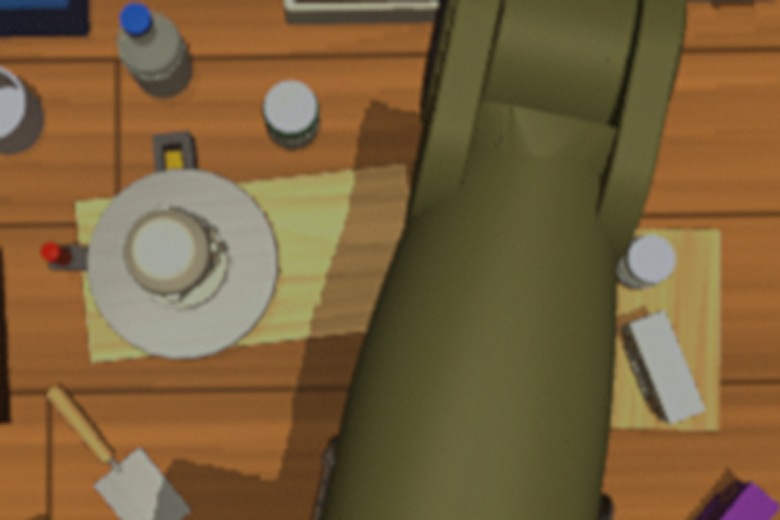

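View pics/wrist3.png

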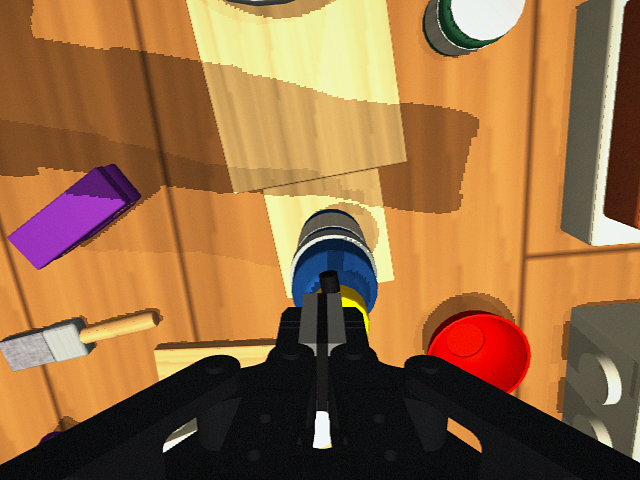

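From above, the peg at crop (52,252) is on the +y side at 86.3°, so the wheel is in its notch. The capital is on the board at crop (665,365). In the wrist view the shut fingers at (322,300) are still short of the cap. I'll move over the cap and press.

Request:
drive_tool([
  [0, 1, -15, 0, 0],
  [0, 1, -20, 0, 0],
  [0, 1, -15, 0, 0],
  [0, 1, -10, 0, 0],
  [0, 0, 0, -20, 0],
  [0, 0, 0, -25, 0],
  [0, 0, 0, -25, 0],
  [0, 0, 0, -15, 0],
])

```text
clock: 17.88
tool_pos: [0.5964, -0.1937, 0.2146]
eef_rot: [[0.083, 0.997, -0.003], [0.997, -0.083, 0.001], [0.001, -0.003, -1.0]]
wrist_force: [0.0, 0.3, -0.4]
opening: 0.0002
finger_force: 0.0
```

Request:
drive_tool([
  [0, 0, 0, -8, 0],
  [0, 0, 0, -4, 0],
  [0, 0, 0, -3, 0],
  [0, 0, 0, -3, 0],
  [0, 0, 0, -3, 0],
  [0, 0, 0, 0, 0],
  [0, 0, 0, 0, 0],
  [0, 0, 0, 0, 0],
])

```text
clock: 18.55
tool_pos: [0.5981, -0.1941, 0.1973]
eef_rot: [[0.083, 0.997, 0.002], [0.997, -0.083, -0.001], [-0.0, 0.002, -1.0]]
wrist_force: [0.6, -0.2, 2.9]
opening: -0.0001
finger_force: 1.4
```

Request:
drive_tool([
  [0, 0, 0, -2, 0],
  [0, 0, 0, -2, 0],
  [0, 0, 0, -2, 0],
  [0, 0, 0, -2, 0],
  [0, 0, 0, -1, 0],
  [0, 0, 0, 0, 0],
  [0, 0, 0, 0, 0],
  [0, 0, 0, 0, 0],
])

```text
clock: 19.22
tool_pos: [0.5982, -0.1941, 0.1899]
eef_rot: [[0.083, 0.997, 0.003], [0.997, -0.083, -0.001], [-0.001, 0.003, -1.0]]
wrist_force: [-2.3, 1.0, 18.5]
opening: 0.0002
finger_force: 8.7
```

```bash
python3 - <<'E'
from workcell import arm
s=arm.sense();print(s['clock'],s['tool_pos'],s['wrist_force'])
E
```

```text
19.2167 [ 0.59817774 -0.19414625  0.18989767] [-2.29546639  1.04467885 18.51347307]
```

The cap is bottomed out: 10 mm down with 18 N on the wrist, above its 6 N. I'll hold briefly, then rise and clear.

Request:
drive_tool([
  [0, 0, 0, 0, 0],
  [0, 0, 0, 0, 0],
  [0, 0, 0, 0, 0],
  [0, 0, 0, 0, 0],
  [0, 0, 0, 5, 0],
  [0, 0, 0, 10, 0],
  [0, 0, 0, 15, 0],
  [0, 0, 0, 20, 0],
])

```text
clock: 19.88
tool_pos: [0.5955, -0.1934, 0.2358]
eef_rot: [[0.083, 0.997, -0.005], [0.997, -0.083, 0.001], [0.001, -0.005, -1.0]]
wrist_force: [0.1, -0.4, -0.2]
opening: -0.0001
finger_force: 0.0
```

Request:
drive_tool([
  [0, 0, 0, 25, 0],
  [0, 0, 0, 25, 0],
  [0, -15, 0, 10, 0],
  [0, -30, 0, 0, 0],
  [0, -30, 0, 0, 0],
  [0, -25, 0, 0, 0],
  [0, 0, 0, 0, 0],
  [0, 0, 0, 0, 0],
])

```text
clock: 20.55
tool_pos: [0.496, -0.1938, 0.2974]
eef_rot: [[0.084, 0.996, -0.001], [0.996, -0.084, 0.0], [0.0, -0.001, -1.0]]
wrist_force: [-0.4, -0.1, -0.6]
opening: 0.0001
finger_force: 0.0
```

```bash
python3 - <<'E'
from workcell import arm
from h import *
s=arm.sense();print(s['clock'],s['tool_pos'],s['wrist_force'])
c=arm.capture("side");w=cloud(c);z=w[...,2]
hsv=cv2.cvtColor(c["image"],cv2.COLOR_RGB2HSV);H,S,V=[hsv[...,i].astype(int) for i in range(3)]
m=(H>24)&(H<34)&(S>180)&(V>80)&(abs(w[...,0]-.597)<.04)&(abs(w[...,1]+.195)<.04);print("cap top z",np.nanpercentile(z[m],[50,90]))
m=((H<6)|(H>174))&(S>150)&(z>.128)&(z<.146)&(np.hypot(w[...,0]-.565,w[...,1]-.118)<.16);print("peg",np.nanmedian(w[m],0))
m=(S<60)&(abs(w[...,0]-.45)<.07)&(abs(w[...,1]+.381)<.06)&(z>.03);print("capital top",np.nanpercentile(z[m],95),m.sum())
E
```

```text
20.55 [ 0.49604928 -0.19381376  0.29735139] [-0.39083293 -0.06977942 -0.58683829]
cap top z [0.19877597 0.20128071]
peg [0.57233756 0.24624426 0.13556464]
capital top 0.08394484695093954 515
```

The cap is up again, the peg hasn't moved, and the capital still stands on the board. I'll hand the job in.

```bash
python3 -c "
from workcell import arm
print(arm.finish_job())"
```

```text
the job is handed in; nothing more can be done
None
```

The job is handed in, though no verdict came back: the capital stands upright on the ware board, the wheel is at its notch, and the cap was pressed fully down, held and came back up, in about 21 s.

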